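# Nest the lampshades and index the turret

## Robot

A 6-joint arm with a two-finger parallel gripper is mounted at the origin on the work surface. World frame = base frame: x ahead of the robot, y to its left, z up, the work surface at z = 0. Lengths are in mm, angles in degrees, forces in N, time in s.
With the tool pointing down it reaches from about 350 to 875 mm from the base axis. Payload 4.2 kg.
Tool frame: the origin (TCP) lies midway between the tips of the shut fingers; the grasp point (between the pads) lies behind it (robot.tcp_to_grasp is the z of the grasp point in the tool frame, in mm); z points along the fingers, y is the line along which they close (so a half turn about z gives the same grasp; the last joint's range is limited). The gripper opens to 87 mm and grips with 3 to 60 N. Pads are 19 mm wide; open, the fingers measure 117 mm over their backs; the gripper's body (75 mm by 190 mm) begins 51 mm behind the grasp point.
Start: joints at [-54.053, 22.042, 0.453, 0, -68.411, -14.817], TCP at [225.324, -582.948, 222.55] pointing down, gripper open.
Joint ranges: [-179.83, 179.83], [-69.29, 118.12], [-61.27, 80.66], [-181.25, 117.63], [-171.15, -9.14], [-177.46, 177.46]. Speed limits (degrees/s): [159.86, 159.86, 180, 180, 180, 180].

## Interface

Orientations are given as a 3x3 rotation matrix whose columns are the frame's x, y, z axes.
In Python, from station import robot gives the robot as it stands.
- The arm moves only by the shell command python3 -m pendant 'ROWS' [FORCE]. ROWS is JSON, one flat list of numbers, 7 for each row, row after row: the shift along the tool's x, y, z in mm, then the turn, a rotation vector about the tool's x, y, z in rad, then the closure, from 0 (fully open) to 1 (shut). A call has 1 to 5 rows; each row shifts and turns the commanded pose from where the row before left it, along the tool's axes as they then stand; what a row does not reach is not made up. A row lasts 1/8 s, in which the tool goes at most 62.5 mm and 10.7 degrees, less where a joint would pass 70% of its speed; a pose out of reach is approached as far as the arm can. A call is refused whole if a number of a shift passes 62.5 or a number of a turn 0.188, either way. A call with a gripper value outside its range is refused whole. The fingers move at their own pace and stop on an object; FORCE is the grip in N (left out, the last holds). Time passes only in rows, so rows that do not move let the fingers close. It gives the time, the measured TCP pose, the force, the opening and the grip force at its end, in the units of the state.
- robot.sense(): the state, without advancing time (a new reading comes with each control period).
- robot.read_camera(name): name is "side" or "top"; returns a dict with "frame" (384x512x3 uint8, red, green, blue), "K" (3x3 intrinsics, pixels), "view" (4x4, takes a point from world to camera coordinates). Camera axes: x right, y up, looking along -z (the intrinsics and any distortion apply to the point x, -y, -z); pixel columns grow to the right and rows downward; lengths in mm; the calibration is good to about 2 mm. A picture is of the moment at which its call begins. There is no depth.
- robot.job_done(): hands the job in; it is judged then, once.
The state is a dict: "time_s": time; "q": joint angles; "qd": joint speeds; "joint_torque": joint torques, N m; "ee_pos": TCP position; "orientation": TCP orientation; "contact_force": force on the tool from outside, world axes, zero at the start; "torque": the same for the moment, N m; "grip_width": finger opening in mm; "finger_force": force on a finger pad.
Only numpy, scipy, OpenCV 4.12 (cv2) and the standard library are available. Lean on these libraries where they do the work, as an engineer would, in place of code of your own. Each camera call takes 0.05 s, during which the arm holds its last target. There are 200 camera calls.

## Task

Turn the bench turret by its handle until its empty cork pad is in line with the home post, then stand all the lampshades on the pad, mouth down and centred, nested inside one another in size order with the smallest innermost. Then turn the turret three clicks clockwise (seen from above), one click at a time and letting it come to rest at every stop, so that the nested set goes round to the packer. Leave the other things on the bench where they are.

Things in the scene. Friction and masses are not known exactly. Their poses are not given: they have to be found in the camera images.
- stand: Fixed grey base of a small bench indexing turret (plate 200 x 200 mm, with a foot that runs 198 mm out along its own -x). Its origin is on the turret's vertical axis at bench level; it stands at differing places and yaws. On it turns an aluminium disc, 320 mm in diameter, top face 46 mm above the bench.
- home (a point): Top of the fixed steel home post, a 20 x 16 mm upright 52 mm high just outside the disc's rim, 186 mm from the axis along the stand's own -x (roughly towards the robot).
- turret (a joint): Disc angle on its stand, rad: 0 with the pad in line with the home post, growing counter-clockwise seen from above. Sprung stops (clicks) every 0.785 rad from 2.356 to -2.356, end stops at +-2.8. Let go, the disc draws itself into the nearest stop (within 0.05); a click takes up to 0.25 N m (2 N at the handle). It starts in one of the three stops counter-clockwise of home.
- pad (a point): Centre of the top face of the round cork pad (132 mm in diameter, 4 mm thick) fixed on the disc 90 mm from the axis; its top is 50 mm above the bench. It turns with the disc.
- handle (a point): Top centre of the upright black handle peg fixed on the disc opposite the pad, 115 mm from the axis: a plain round peg 18 mm in diameter, 55 mm tall, from the disc's top at 46 mm to 101 mm above the bench. Grip it between the fingers and lead it round the axis to turn the disc.
- shade1: The smallest dark steel lampshade (may be absent): a thin hollow cone, mouth down, 64 mm across its mouth, narrowing to a straight round neck 16 mm in diameter from 44 to 74 mm above the mouth; the neck is solid. Origin: centre of the mouth's lower edge; z up the neck. A larger shade fits right down over any smaller one, so all mouths stand level.
- shade2: The second smallest dark steel lampshade (may be absent): a thin hollow cone, mouth down, 84 mm across its mouth, narrowing to a straight round neck 27 mm in diameter from 50 to 80 mm above the mouth; wall 2.5 mm, the neck open at the top (22 mm inside). Origin: centre of the mouth's lower edge; z up the neck. A larger shade fits right down over any smaller one, so all mouths stand level.
- shade3: The second largest dark steel lampshade (may be absent): a thin hollow cone, mouth down, 104 mm across its mouth, narrowing to a straight round neck 38 mm in diameter from 56 to 86 mm above the mouth; wall 2.5 mm, the neck open at the top (33 mm inside). Origin: centre of the mouth's lower edge; z up the neck. A larger shade fits right down over any smaller one, so all mouths stand level.
- shade4: The largest dark steel lampshade (may be absent): a thin hollow cone, mouth down, 124 mm across its mouth, narrowing to a straight round neck 49 mm in diameter from 62 to 92 mm above the mouth; wall 2.5 mm, the neck open at the top (44 mm inside). Origin: centre of the mouth's lower edge; z up the neck. A larger shade fits right down over any smaller one, so all mouths stand level.
- tape: Bystander: cardboard ring 90 mm in diameter, 25 mm high; origin under its centre.
- carton: Bystander: cardboard box 90 x 70 x 50 mm; origin under its centre.
- can: Bystander: metal can 56 mm in diameter, 75 mm high; origin under its centre.
Mind the look-alikes: they are no part of the job. Leave any yellow look-alike of the shade3 alone. Leave any red look-alike of the shade2 alone.

How it is judged:
By the outcome, as a careful person would: the job done as asked, in the order asked, and still so for the second after the job is handed in, with the robot touching nothing.
Of shade1, shade2, shade3, shade4 only 3 to 4 are there at a start; the rules pass over those that are not, and their reading is None.
At some moment in a run one of shade1, shade2, shade3, shade4 may be knocked a few centimetres aside while the robot is not near it.
Once in a run the grip may slacken for a moment while it holds something.
It also fails if it takes over 210 s, if anything falls off the work surface, if the arm or the gripper's body presses on something with over 40 N, if the wrist force passes 120 N, or if a joint passes its speed limit or range.

## Working session

There is one attempt and no reset: what is moved stays moved. The work goes in short steps, Python scripts to look and compute and a shell command to move; the robot and the scene stay as the last step left them, time stands still between calls to the robot, and variables do not carry over. Pictures are saved under pics/ and viewed, at most 14 in all, crops included, and the job is handed in when it is done.

```bash
mkdir -p pics; ls; python3 - <<'E'
from station import robot
import cv2,numpy as np
s=robot.sense();print(s['time_s'],s['ee_pos'],s['orientation'],robot.tcp_to_grasp,s['grip_width'])
for n in('top','side'):
    c=robot.read_camera(n);cv2.imwrite(f'pics/{n}0.png',c['frame'][:,:,::-1]);print(n,c['K'],np.round(c['view'],3),c.keys())
E
```

```text
pics
0.0 [ 225.07579559 -582.41342759  221.4737347 ] [[-9.32837929e-01 -3.60295207e-01 -8.73408966e-04]
 [-3.60296252e-01  9.32835812e-01  1.98941654e-03]
 [ 9.79699171e-05  2.17048918e-03 -9.99997640e-01]] -18.700000000000003 87.23481597916148
top [[459.55118154   0.         256.66085245]
 [  0.         459.55118154 186.45490764]
 [  0.           0.           1.        ]] [[ 1.200000e-02 -1.000000e+00 -2.000000e-03  1.160000e+00]
 [ 9.940000e-01  1.200000e-02  1.050000e-01 -5.887020e+02]
 [-1.050000e-01 -3.000000e-03  9.940000e-01 -1.487696e+03]
 [ 0.000000e+00  0.000000e+00  0.000000e+00  1.000000e+00]] dict_keys(['frame', 'K', 'view'])
side [[440.61453785   0.         254.05586446]
 [  0.         440.61453785 184.82323434]
 [  0.           0.           1.        ]] [[-7.000000e-01 -7.140000e-01  1.100000e-02  4.120070e+02]
 [ 5.530000e-01 -5.320000e-01  6.410000e-01 -3.695560e+02]
 [-4.520000e-01  4.550000e-01  7.670000e-01 -1.285642e+03]
 [ 0.000000e+00  0.000000e+00  0.000000e+00  1.000000e+00]] dict_keys(['frame', 'K', 'view'])
```

```bash
python3 - <<'E'
import cv2
for n in('top','side'):
    i=cv2.imread(f'pics/{n}0.png');cv2.imwrite(f'pics/{n}0b.png',cv2.resize(i,(800,600),interpolation=cv2.INTER_CUBIC))
E
```

```text
(no output)
```

View pics/top0b.png

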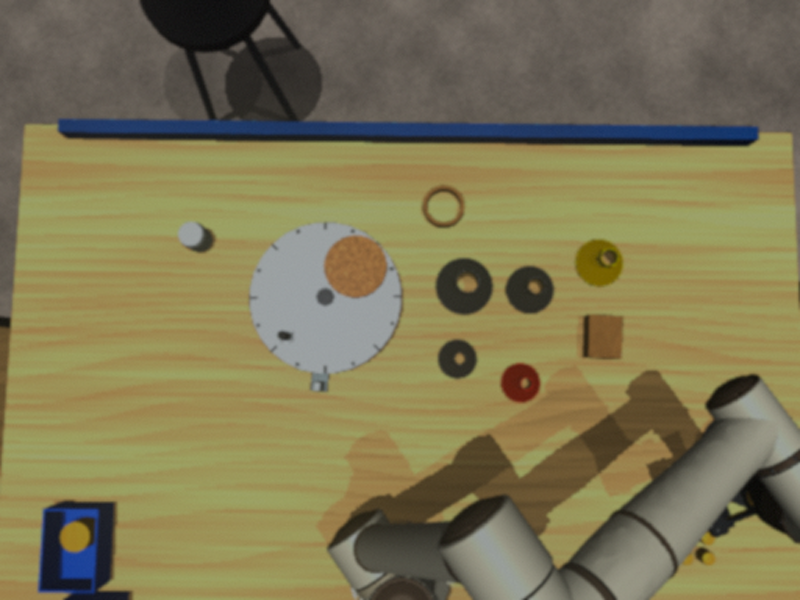

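View pics/side0b.png

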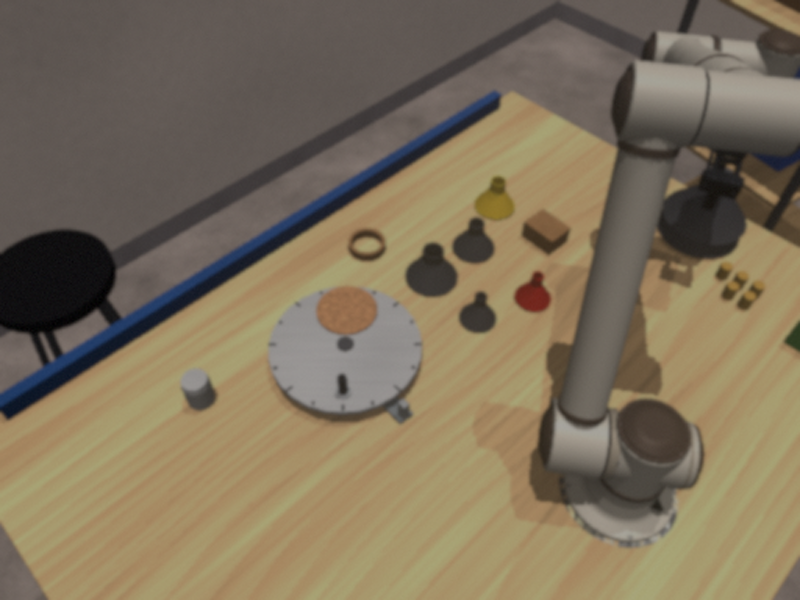

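The top picture (800x600) shows:
- **Turret:** disc at (325,297), cork pad at (355,266), handle at (285,336), home post at (319,382). The pad is about +135° from home.
- **Dark shades:** (464,286) is the largest, (529,289) the middle one and (457,358) the smallest.
- **Look-alikes, left alone:** yellow at (599,262) and red at (520,382).

The side picture shows the same three dark shades. A fourth could still be hidden behind the arm.

```bash
cat > h.py <<'E'
from station import robot
import cv2,numpy as np
def cam(n,save=None):
    c=robot.read_camera(n)
    if save: cv2.imwrite(f'pics/{save}.png',c['frame'][:,:,::-1])
    return c
def ray(c,u,v,z):
    R=c['view'][:3,:3];t=c['view'][:3,3];C=-R.T@t
    K=c['K'];d=R.T@np.array([(u-K[0,2])/K[0,0],-(v-K[1,2])/K[1,1],-1])
    return C+d*(z-C[2])/d[2]
def pix(c,P):
    p=c['view'][:3,:3]@np.array(P)+c['view'][:3,3];p=p*[1,-1,-1];q=c['K']@p;return q[:2]/q[2]
def blobs(m,amin=60):
    m=m.astype(np.uint8);cs,_=cv2.findContours(m,cv2.RETR_EXTERNAL,cv2.CHAIN_APPROX_NONE)
    return [x for x in cs if cv2.contourArea(x)>amin]
def hsv(c): return cv2.cvtColor(c['frame'],cv2.COLOR_RGB2HSV).astype(int)
def ell(c,k,z):
    """centre on plane z of outline k and its diameter there (outline points cast onto plane)"""
    P=np.array([ray(c,*p[0],z)[:2] for p in cv2.convexHull(k)],np.float32)
    (x,y),r=cv2.minEnclosingCircle(P);e=cv2.fitEllipse(P) if len(P)>5 else None
    return np.round([x,y,2*r],1),np.round(e[0]+e[1],1) if e else None
E
python3 - <<'E'
from h import *
c=cam('top');H=hsv(c)
h,s,v=H[...,0],H[...,1],H[...,2]
roi=np.zeros(h.shape,bool);roi[120:310,100:420]=1
for name,m,z in[('dark',(v<75),0),('pad',(h<14)&(s>110)&(v>110),50),('disc',(s<50)&(v>110),46),('yellow',(s>200)&(h>20),0),('red',(h<6)&(s>180),0)]:
    for k in blobs(m&roi):
        M=cv2.moments(k);print(name,round(M['m10']/M['m00'],1),round(M['m01']/M['m00'],1),cv2.boundingRect(k),*ell(c,k,z))
print(c['frame'][190,296],c['frame'][170,227],c['frame'][190,180],c['frame'][244,204],c['frame'][200,230])
# handle/post crop
cv2.imwrite('pics/crop1.png',cv2.resize(c['frame'][130:260,150:410,::-1],(780,390),interpolation=cv2.INTER_CUBIC))
E
```

```text
dark 388.3 280.6 (374, 273, 29, 14) [ 283.6 -428.6   92.8] [ 287.1 -427.4   50.3   93.7]
dark 292.3 229.3 (281, 218, 24, 24) [ 449.6 -112.2   78.4] [ 449.7 -112.3   76.7   78. ]
dark 338.6 185.0 (324, 171, 30, 29) [ 600.5 -267.6   99.3] [ 600.3 -267.6   97.7   98.2]
dark 296.8 182.8 (280, 166, 35, 35) [ 606.3 -126.4  117.9] [ 606.2 -126.6  117.1  117.3]
dark 131.0 154.8 (124, 147, 12, 14) [700.3 446.2  48.9] [699.1 444.2  41.9  48. ]
disc 203.6 195.3 (160, 142, 97, 108) [557.5 171.5 353.6] [566.5 168.2 312.8 341.4]
disc 121.5 149.3 (114, 142, 16, 16) [704.9 455.4  53.9] [705.4 456.2  51.1  53.4]
yellow 383.1 167.8 (369, 154, 29, 29) [ 660.3 -418.3   99.3] [ 660.6 -418.4   97.2   98.8]
red 334.2 249.6 (324, 237, 21, 19) [ 395.4 -249.9   69.6] [ 394.8 -252.1   52.6   69.2]
[49 46 40] [152 108  65] [155 161 161] [100 106 104] [154 159 162]
```

View pics/crop1.png

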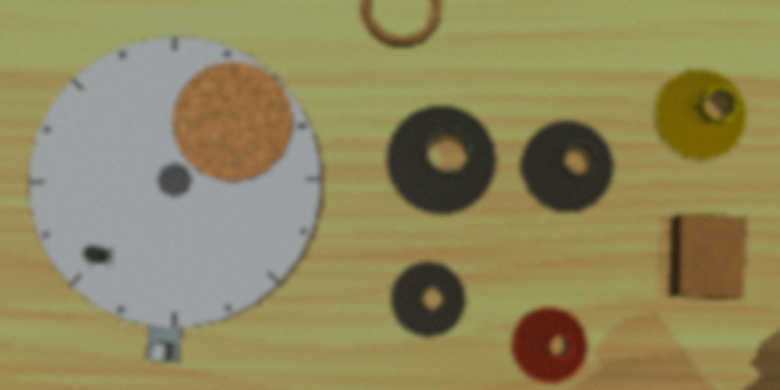

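The enlarged crop (scale 3, offset (150,130)) shows three dark open-necked shades:
- (440,160), 124 mm: shade4
- (566,166), 104 mm: shade3
- (428,299), about 83 mm: shade2

The yellow (700,113) and red (548,345) ones stay. In the crop the disc hub is at (174,180), the pad at (233,122), the handle at (97,254) and the post at (163,344).

```bash
python3 - <<'E'
from h import *
c=cam('top');H=hsv(c);h,s,v=[H[...,i] for i in range(3)]
R=c['view'][:3,:3];print('C',-R.T@c['view'][:3,3])
roi=np.zeros(h.shape,bool);roi[138:241,150:265]=1   # excludes post
m=(s<60)&(v>100)
k=max(blobs(m&roi),key=cv2.contourArea)
P=np.array([ray(c,*p[0],46)[:2] for p in cv2.convexHull(k)])
P=P[P[:,0]>ray(c,208,232,46)[0]]
A=np.c_[2*P,np.ones(len(P))];a=np.linalg.lstsq(A,(P**2).sum(1),rcond=None)[0]
print('disc fit',a[:2],np.sqrt(a[2]+a[:2]@a[:2]))
roi[:]=0;roi[145:195,200:255]=1
k=max(blobs((s>90)&(h<19)&roi),key=cv2.contourArea);print('pad',*ell(c,k,50),cv2.boundingRect(k))
print('hub',ray(c,150+174/3,130+180/3,46)[:2])
print('post',[ray(c,150+163/3,130+344/3,z)[:2] for z in(0,52)])
roi[:]=0;roi[205:222,172:194]=1
k=max(blobs((v<95)&roi,5),key=cv2.contourArea);b=cv2.boundingRect(k);print(b)
for z in(46,101):print('handle box corners',z,ray(c,b[0],b[1]+b[3]/2,z)[:2],ray(c,b[0]+b[2],b[1]+b[3]/2,z)[:2])
E
```

```text
C [ 429.099016      3.11649979 1541.32252284]
disc fit [574.59893015 167.7719188 ] 159.99636040731994
pad [640.3 105.1 129.5] [640.1 105.7 127.2 128.4] (208, 151, 39, 39)
hub [573.47040824 167.30201367]
post [array([394.95630616, 180.26115187]), array([396.10818767, 174.28477653])]
(178, 212, 9, 6)
handle box corners 46 [490.61698729 262.95311914] [490.97684653 233.67871817]
handle box corners 101 [488.35427248 253.39597421] [488.70089561 225.1983256 ]
```

```bash
python3 -m pendant '[0,0,0,0,0,0.184,0, 0,0,0,0,0,0.184,0, -19,60,0,0,0,0,0, -19,60,0,0,0,0,0, -19,60,0,0,0,0,0]'; python3 -m pendant '[-19,60,0,0,0,0,0, -19,60,0,0,0,0,0, -19,60,0,0,0,0,0, -19,60,0,0,0,0,0, -19,60,0,0,0,0,0]'; python3 -c "
from station import robot;s=robot.sense();print(s['ee_pos'],s['orientation'].round(3) if hasattr(s['orientation'],'round') else s['orientation'])"
```

```text
time_s: 0.82
ee_pos: [282.0, -402.5, 222.3]
orientation: [[-1.0, 0.0, -0.0], [0.0, 1.0, 0.0], [0.0, 0.0, -1.0]]
contact_force: [1.7, 0.5, 0.5]
grip_width: 87.1
finger_force: 0.0
time_s: 1.45
ee_pos: [376.1, -104.2, 222.9]
orientation: [[-1.0, -0.001, 0.001], [-0.001, 1.0, 0.0], [-0.001, 0.0, -1.0]]
contact_force: [1.9, -0.3, 0.3]
grip_width: 86.9
finger_force: 0.0
[ 376.06620828 -104.20358973  222.90239437] [[-1.    -0.001  0.001]
 [-0.001  1.     0.   ]
 [-0.001  0.    -1.   ]]
```

```bash
python3 -m pendant '[-19,58,0,0,0,0,0, -19,58,0,0,0,0,0, -19,58,0,0,0,0,0, -19,58,0,0,0,0,0, -19,58,0,0,0,0,0]' >/dev/null; python3 -m pendant '[-19,60,0,0,0,0,0, 0,0,0,0,0,0,0]'; python3 - <<'E'
from h import *
a=cam('top');b=cam('side')
cv2.imwrite('pics/two.png',cv2.resize(np.vstack([a['frame'][100:330,:,::-1],b['frame'][50:330,:,::-1]]),(602,600),interpolation=cv2.INTER_AREA))
E
```

```text
time_s: 2.33
ee_pos: [490.2, 247.0, 221.3]
orientation: [[-1.0, -0.004, -0.001], [-0.004, 1.0, -0.001], [0.001, -0.001, -1.0]]
contact_force: [0.4, 0.2, -0.8]
grip_width: 87.1
finger_force: 0.0
```

View pics/two.png

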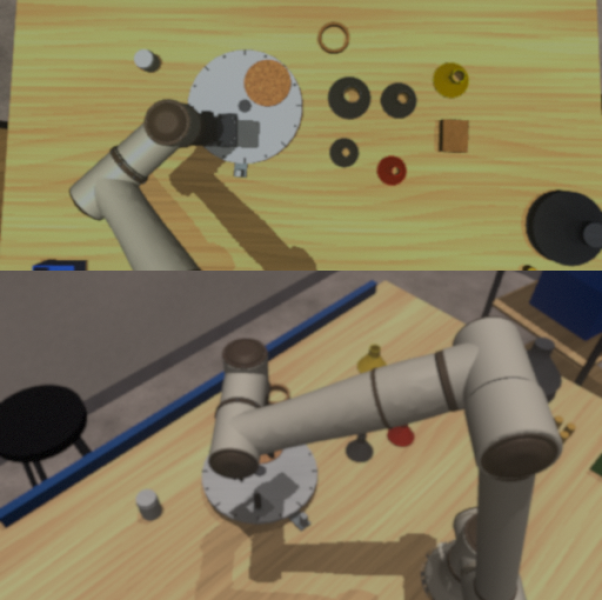

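The right side of the bench is now clear and there is no fourth dark shade, so shade1 is absent. The gripper is over the handle, so I descend and grip it.

```bash
python3 -m pendant '[0,0,60,0,0,0,0, 0,0,60,0,0,0,0, 0,0,38,0,0,0,0, 0,0,0,0,0,0,0.6, 0,0,0,0,0,0,1]' 20; python3 -m pendant '[0,0,0,0,0,0,1, 0,0,0,0,0,0,1, 0,0,0,0,0,0,1]'
```

```text
time_s: 3.05
ee_pos: [490.6, 243.6, 66.5]
orientation: [[-1.0, -0.001, 0.003], [-0.001, 1.0, 0.002], [-0.003, 0.002, -1.0]]
contact_force: [0.4, 0.1, 1.1]
grip_width: 74.6
finger_force: 0.0
time_s: 3.42
ee_pos: [489.7, 243.8, 65.4]
orientation: [[-1.0, -0.001, 0.001], [-0.001, 1.0, 0.001], [-0.001, 0.001, -1.0]]
contact_force: [-0.5, -0.4, -0.3]
grip_width: 45.1
finger_force: 0.0
```

```bash
python3 -m pendant '[0,0,0,0,0,0,1, 0,0,0,0,0,0,1, 0,0,0,0,0,0,1, 0,0,0,0,0,0,1, 0,0,0,0,0,0,1]'; python3 - <<'E'
import numpy as np
A=np.array([574.5,167.7])
for q in range(135,-150,-15):
    a=np.radians(q-1); p=A+115*np.array([np.cos(a),np.sin(a)]);print(q,p.round(1),np.linalg.norm(p).round())
E
```

```text
time_s: 4.05
ee_pos: [488.6, 246.2, 64.5]
orientation: [[-1.0, -0.002, -0.0], [-0.002, 1.0, 0.004], [0.0, 0.004, -1.0]]
contact_force: [-7.5, 9.5, 0.0]
grip_width: 17.4
finger_force: 20.0
135 [494.6 250.4] 554.0
120 [518.7 268.3] 584.0
105 [546.7 279.3] 614.0
90 [576.5 282.7] 642.0
75 [606.2 278.2] 667.0
60 [633.7 266.3] 687.0
45 [657.2 247.6] 702.0
30 [675.1 223.5] 711.0
15 [686.1 195.5] 713.0
0 [689.5 165.7] 709.0
-15 [685. 136.] 698.0
-30 [673.1 108.5] 682.0
-45 [654.4  85. ] 660.0
-60 [630.3  67.1] 634.0
-75 [602.3  56.1] 605.0
-90 [572.5  52.7] 575.0
-105 [542.8  57.2] 546.0
-120 [515.3  69.1] 520.0
-135 [491.8  87.8] 500.0
```

```bash
python3 -m pendant '[-30,22,0,0,0,0,1, -28,11,0,0,0,0,1, -30,3.5,0,0,0,0,1, -30,-4.5,0,0,0,0,1, -27.5,-12,0,0,0,0,1]'; python3 -m pendant '[-23.5,-19,0,0,0,0,1, -18,-24,0,0,0,0,1, -11,-28,0,0,0,0,1, -3.5,-30,0,0,0,0,1, 0,0,0,0,0,0,1]';python3 -m pendant '[0,0,0,0,0,0,1, 0,0,0,0,0,0,1, 0,0,0,0,0,0,1]'
```

```text
time_s: 4.68
ee_pos: [637.1, 271.1, 64.4]
orientation: [[-1.0, -0.003, 0.007], [-0.003, 1.0, 0.011], [-0.007, 0.011, -1.0]]
contact_force: [0.4, 1.2, 2.1]
grip_width: 10.3
finger_force: 0.0
time_s: 5.3
ee_pos: [691.1, 160.4, 64.0]
orientation: [[-1.0, 0.002, -0.001], [0.002, 1.0, -0.001], [0.001, -0.001, -1.0]]
contact_force: [-0.2, 0.3, 0.1]
grip_width: 0.7
finger_force: 0.0
time_s: 5.68
ee_pos: [690.9, 163.6, 64.5]
orientation: [[-1.0, -0.002, 0.0], [-0.002, 1.0, 0.0], [-0.0, 0.0, -1.0]]
contact_force: [-0.1, -0.9, -0.3]
grip_width: 0.8
finger_force: 0.0
```

The peg slipped out, because the fingers were closing across the direction of motion. I'll lift and look.

```bash
python3 -m pendant '[0,0,-60,0,0,0,0, 0,0,-60,0,0,0,0, 0,0,-30,0,0,0,0, 0,-60,0,0,0,0,0, 0,-60,0,0,0,0,0]'; python3 -m pendant '[0,-60,0,0,0,0,0, 0,-60,0,0,0,0,0,  0,-60,0,0,0,0,0, 0,0,0,0,0,0,0]'; python3 - <<'E'
from h import *
c=cam('top')
cv2.imwrite('pics/c3.png',cv2.resize(c['frame'][110:280,100:420,::-1],(800,425),interpolation=cv2.INTER_CUBIC))
H=hsv(c);h,s,v=[H[...,i] for i in range(3)]
roi=np.zeros(h.shape,bool);roi[138:250,150:265]=1
for k in blobs((s>90)&(h<19)&roi,300):
    e=ell(c,k,50);print('pad',*e); p=e[0][:2]-[574.5,167.7];print(np.degrees(np.arctan2(p[1],p[0])),np.hypot(*p))
E
```

```text
time_s: 6.3
ee_pos: [691.1, 42.9, 215.3]
orientation: [[-1.0, -0.004, 0.001], [-0.004, 1.0, 0.001], [-0.001, 0.001, -1.0]]
contact_force: [0.9, -0.6, 0.1]
grip_width: 42.5
finger_force: 0.0
time_s: 6.8
ee_pos: [690.7, -141.2, 214.3]
orientation: [[-1.0, 0.004, -0.0], [0.004, 1.0, -0.0], [0.0, -0.0, -1.0]]
contact_force: [-0.4, 0.9, -0.2]
grip_width: 81.5
finger_force: 0.0
pad [541.5  94.5 124.5] [540.9 105.9  80.2 121. ]
-114.26678843253319 80.29470717301358
```

View pics/c3.png

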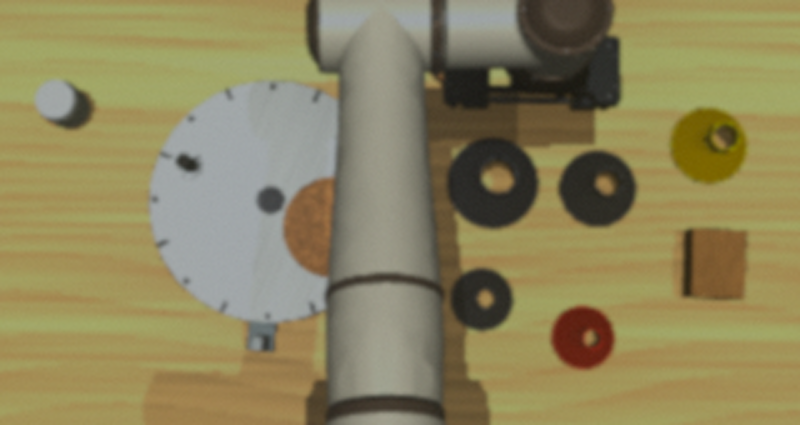

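The handle is at crop (188,162), about 65° from the axis, and may still be settling. I'll measure again.

```bash
cat >> h.py <<'E'
A=np.array([574.5,167.7])
def handle(c,lo=0.62,hi=1.0):
    """peg seen as dark blob on the disc: centroid cast to mid height"""
    v=hsv(c)[...,2];m=np.zeros(v.shape,np.uint8)
    for q in range(0,1): pass
    o=[pix(c,[A[0]+145*np.cos(t),A[1]+145*np.sin(t),46]) for t in np.linspace(0,6.28,60)]
    cv2.fillPoly(m,[np.array(o,np.int32)],1)
    o=[pix(c,[A[0]+60*np.cos(t),A[1]+60*np.sin(t),46]) for t in np.linspace(0,6.28,60)]
    cv2.fillPoly(m,[np.array(o,np.int32)],0)
    for k in blobs((v<90)&(m>0),8):
        M=cv2.moments(k);p=ray(c,M['m10']/M['m00'],M['m01']/M['m00'],73)[:2];d=p-A
        print('peg?',p.round(1),'r',np.hypot(*d).round(1),'ang',np.degrees(np.arctan2(d[1],d[0])).round(1),cv2.contourArea(k))
E
python3 -m pendant '[0,0,0,0,0,0,0, 0,0,0,0,0,0,0]' ; python3 -c "
from h import *
handle(cam('top'))"
```

```text
time_s: 7.1
ee_pos: [691.5, -135.6, 214.7]
orientation: [[-1.0, -0.003, 0.0], [-0.003, 1.0, 0.0], [-0.0, 0.0, -1.0]]
contact_force: [-1.2, 0.2, -0.3]
grip_width: 86.7
finger_force: 0.0
peg? [461.6  83.3] r 140.9 ang -143.2 22.0
peg? [619.2 273.9] r 115.2 ang 67.2 26.0
```

```bash
python3 -m pendant '[10.3,58.5,0,0,0,0,0, 10.3,58.5,0,0,0,0,0, 10.3,58.5,0,0,0,0,0, 10.3,58.5,0,0,0,0,0, 10.3,58.5,0,0,0,0,0]'>/dev/null; python3 -m pendant '[10.3,58.5,0,0,0,0,0, 10.3,58.5,0,0,0,0,0, 0,0,0,0,0,-0.167,0, 0,0,0,0,0,-0.167,0, 0,0,0,0,0,-0.167,0]'>/dev/null; python3 -m pendant '[0,0,0,0,0,-0.167,0, 0,0,0,0,0,-0.167,0, 0,0,0,0,0,-0.167,0, 0,0,0,0,0,-0.167,0, 0,0,0,0,0,0,0]';python3 -c "
from station import robot;print(robot.sense()['q'])"
```

```text
time_s: 9.02
ee_pos: [618.4, 273.0, 214.7]
orientation: [[-0.391, -0.92, 0.0], [-0.92, 0.391, 0.0], [-0.0, -0.0, -1.0]]
contact_force: [-0.4, 0.6, -0.6]
grip_width: 86.7
finger_force: 0.0
[ 3.74945800e+01  2.73288393e+01  7.76023782e+00 -1.96308234e-03
 -7.04184182e+01 -6.05015364e+01]
```

```bash
python3 -m pendant '[0,0,60,0,0,0,0, 0,0,60,0,0,0,0.4, 0,0,32,0,0,0,0.7, 0,0,0,0,0,0,1, 0,0,0,0,0,0,1]' 40;  python3 -m pendant '[0,0,0,0,0,0,1, 0,0,0,0,0,0,1, 0,0,0,0,0,0,1, 0,0,0,0,0,0,1, 0,0,0,0,0,0,1]'; python3 -m pendant '[0,0,0,0,0,0,1, 0,0,0,0,0,0,1]'
```

```text
time_s: 9.65
ee_pos: [620.0, 273.1, 64.5]
orientation: [[-0.39, -0.921, 0.003], [-0.921, 0.39, 0.001], [-0.002, -0.002, -1.0]]
contact_force: [-0.5, -0.1, 0.4]
grip_width: 54.7
finger_force: 0.0
time_s: 10.28
ee_pos: [619.1, 272.4, 63.3]
orientation: [[-0.39, -0.921, 0.001], [-0.921, 0.391, 0.001], [-0.001, -0.001, -1.0]]
contact_force: [-1.6, 0.6, 2.9]
grip_width: 16.9
finger_force: 40.2
time_s: 10.52
ee_pos: [619.3, 272.3, 63.3]
orientation: [[-0.39, -0.921, 0.001], [-0.921, 0.39, 0.001], [-0.001, -0.001, -1.0]]
contact_force: [-1.8, 0.1, 5.5]
grip_width: 17.0
finger_force: 40.2
```

```bash
python3 -m pendant '[1.5,-18.8,0,0,0,0.164,1, 1.5,-18.8,0,0,0,0.164,1, 1.5,-18.8,0,0,0,0.164,1, 1.5,-18.8,0,0,0,0.164,1]'; python3 -m pendant '[1.5,-18.8,0,0,0,0.164,1, 1.5,-18.8,0,0,0,0.164,1, 1.5,-18.8,0,0,0,0.164,1, 0,0,0,0,0,0,1, 0,0,0,0,0,0,1]'
```

```text
time_s: 11.02
ee_pos: [673.0, 222.6, 63.2]
orientation: [[-0.873, -0.487, -0.003], [-0.487, 0.873, -0.001], [0.003, 0.001, -1.0]]
contact_force: [-8.2, 1.1, 9.6]
grip_width: 17.5
finger_force: 40.2
time_s: 11.65
ee_pos: [686.8, 167.4, 63.2]
orientation: [[-1.0, -0.021, -0.006], [-0.021, 1.0, -0.002], [0.006, -0.002, -1.0]]
contact_force: [-8.5, -0.8, 8.8]
grip_width: 17.2
finger_force: 40.3
```

```bash
python3 -m pendant '[0,0,0,0,0,0,0.8, 0,0,0,0,0,0,0.5, 0,0,0,0,0,0,0, 0,0,0,0,0,0,0, 0,0,0,0,0,0,0]'; python3 -m pendant '[0,0,-60,0,0,0,0, 0,0,-60,0,0,0,0, 0,-60,-30,0,0,0,0, 30,-60,0,0,0,0,0, 40,-60,0,0,0,0,0]' >/dev/null; python3 -m pendant '[40,-60,0,0,0,0,0, 40,-40,0,0,0,0,0, 40,0,0,0,0,0,0, 40,0,0,0,0,0,0, 0,0,0,0,0,0,0]'; python3 - <<'E'
from h import *
c=cam('top');handle(c)
cv2.imwrite('pics/c4.png',cv2.resize(c['frame'][110:280,100:420,::-1],(800,425),interpolation=cv2.INTER_CUBIC))
H=hsv(c);h,s,v=[H[...,i] for i in range(3)]
roi=np.zeros(h.shape,bool);roi[138:250,150:265]=1
for k in blobs((s>90)&(h<19)&roi,300):
    e=ell(c,k,50);print('pad',*e); p=e[0][:2]-A;print(np.degrees(np.arctan2(p[1],p[0])),np.hypot(*p))
E
```

```text
time_s: 12.28
ee_pos: [689.3, 168.8, 62.1]
orientation: [[-1.0, -0.022, -0.0], [-0.022, 1.0, -0.0], [0.0, -0.0, -1.0]]
contact_force: [0.9, 0.2, -0.5]
grip_width: 48.9
finger_force: 0.0
time_s: 13.52
ee_pos: [475.3, -92.0, 211.1]
orientation: [[-1.0, -0.021, 0.0], [-0.021, 1.0, 0.0], [-0.0, 0.0, -1.0]]
contact_force: [1.0, -0.5, -0.3]
grip_width: 87.0
finger_force: 0.0
peg? [461.7 185.8] r 114.3 ang 170.9 59.0
peg? [528.2  36.1] r 139.5 ang -109.4 14.0
peg? [689.6 167.1] r 115.1 ang -0.3 24.0
pad [485.3 169.5 126.9] [485.7 169.7 123.8 126. ]
178.84396403817092 89.21815958648776
```

View pics/c4.png

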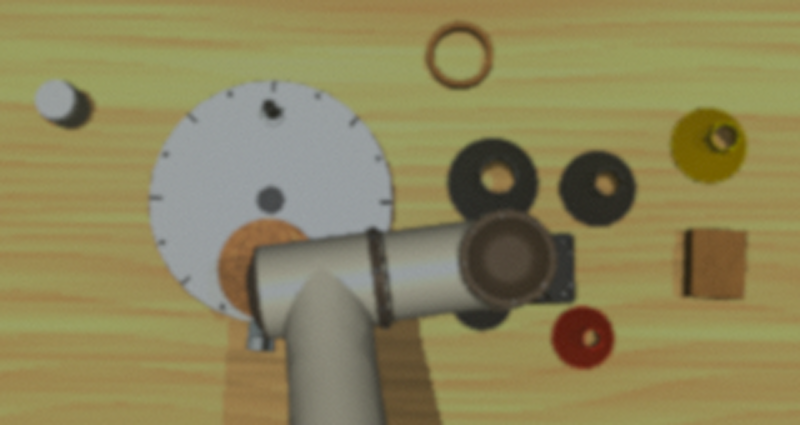

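The turret rests near home, with the handle at -0.3° and the pad at crop (265,265). Next I pick shade2, squeezing in two directions to centre it.

```bash
python3 -m pendant '[26,-20,0,0,0,0,0, 0,0,0,0,0,-0.1745,0, 0,0,0,0,0,-0.1745,0, 0,0,0,0,0,-0.1745,0, 0,0,0,0,0,-0.1745,0]' 5 >/dev/null; python3 -m pendant '[0,0,0,0,0,-0.1745,0, 0,0,0,0,0,-0.1745,0, 0,0,0,0,0,-0.1745,0, 0,0,0,0,0,-0.1745,0, 0,0,0,0,0,-0.1745,0]'; python3 -m pendant '[0,0,60,0,0,0,0, 0,0,60,0,0,0,0.4, 0,0,35,0,0,0,0.5, 0,0,0,0,0,0,0.6, 0,0,0,0,0,0,1]'
```

```text
time_s: 14.82
ee_pos: [453.5, -112.1, 210.4]
orientation: [[0.028, -1.0, 0.0], [-1.0, -0.028, -0.0], [0.0, -0.0, -1.0]]
contact_force: [0.5, 1.1, 0.0]
grip_width: 87.0
finger_force: 0.0
time_s: 15.45
ee_pos: [454.1, -112.1, 56.6]
orientation: [[0.022, -1.0, 0.003], [-1.0, -0.022, -0.0], [0.0, -0.003, -1.0]]
contact_force: [-0.2, 0.6, -0.2]
grip_width: 55.1
finger_force: 0.0
```

```bash
python3 -m pendant '[0,2,0,0,0,0,1, 0,2,0,0,0,0,1, 0,0,0,0,0,0,1, 0,0,0,0,0,0,1, 0,0,0,0,0,0,1]' 5; python3 -m pendant '[0,0,0,0,0,0,0.3, 0,0,0,0,0,0,0.3, 0,0,0,0,0,0.1745,0.3, 0,0,0,0,0,0.1745,0.3, 0,0,0,0,0,0.1745,0.3]' 25 ; python3 -m pendant '[0,0,0,0,0,0.1745,0.3, 0,0,0,0,0,0.1745,0.3, 0,0,0,0,0,0.1745,0.3, 0,0,0,0,0,0.1745,0.3, 0,0,0,0,0,0.1745,0.3]'>/dev/null; python3 -m pendant '[0,0,0,0,0,0.1745,0.5, 0,0,0,0,0,0,1, 0,0,0,0,0,0,1, 0,0,0,0,0,0,1, 0,0,0,0,0,0,1]';python3 -m pendant '[0,0,0,0,0,0,1, 0,0,0,0,0,0,1]'
```

```text
time_s: 16.08
ee_pos: [447.9, -112.3, 56.0]
orientation: [[0.022, -1.0, -0.0], [-1.0, -0.022, -0.0], [0.0, 0.0, -1.0]]
contact_force: [-2.8, 2.1, 6.6]
grip_width: 27.0
finger_force: 5.0
time_s: 16.7
ee_pos: [448.1, -112.4, 55.3]
orientation: [[-0.486, -0.874, -0.0], [-0.874, 0.486, -0.0], [0.0, 0.0, -1.0]]
contact_force: [-0.2, -0.3, -0.4]
grip_width: 59.6
finger_force: 0.0
time_s: 17.95
ee_pos: [448.0, -112.3, 55.5]
orientation: [[-1.0, -0.023, -0.0], [-0.023, 1.0, 0.0], [0.0, 0.0, -1.0]]
contact_force: [0.1, 0.5, -0.3]
grip_width: 26.3
finger_force: 25.0
time_s: 18.2
ee_pos: [448.0, -112.3, 55.5]
orientation: [[-1.0, -0.022, -0.0], [-0.022, 1.0, -0.0], [0.0, 0.0, -1.0]]
contact_force: [-0.0, 0.4, -0.8]
grip_width: 26.0
finger_force: 25.0
```

```bash
python3 -m pendant '[0,0,-30,0,0,0,1, 0,0,-50,0,0,0,1, 0,0,-50,0,0,0,1, 0,0,0,0,0,0,1]'; python3 -m pendant '[-8.6,56,0,0,0,0,1, -8.6,56,0,0,0,0,1, -8.6,56,0,0,0,0,1, -8.6,56,0,0,0,0,1, -8.6,56,0,0,0,0,1]'; python3 -m pendant '[0,0,0,0,0,0,1, 0,0,0,0,0,0,1]'; python3 -c "
from h import *
c=cam('side');cv2.imwrite('pics/s5.png',cv2.resize(c['frame'][130:340,100:360,::-1],(780,630))[:600])"
```

```text
time_s: 18.7
ee_pos: [450.7, -112.3, 189.6]
orientation: [[-1.0, -0.022, 0.01], [-0.022, 1.0, 0.0], [-0.01, -0.0, -1.0]]
contact_force: [0.4, 0.2, -0.8]
grip_width: 26.2
finger_force: 25.0
time_s: 19.32
ee_pos: [484.2, 170.1, 184.3]
orientation: [[-1.0, -0.022, -0.002], [-0.022, 1.0, -0.001], [0.002, -0.001, -1.0]]
contact_force: [1.0, 0.1, -1.2]
grip_width: 26.0
finger_force: 25.0
time_s: 19.58
ee_pos: [484.0, 168.1, 184.2]
orientation: [[-1.0, -0.022, -0.003], [-0.022, 1.0, -0.002], [0.003, -0.001, -1.0]]
contact_force: [0.2, -0.9, -0.2]
grip_width: 25.7
finger_force: 25.0
```

View pics/s5.png

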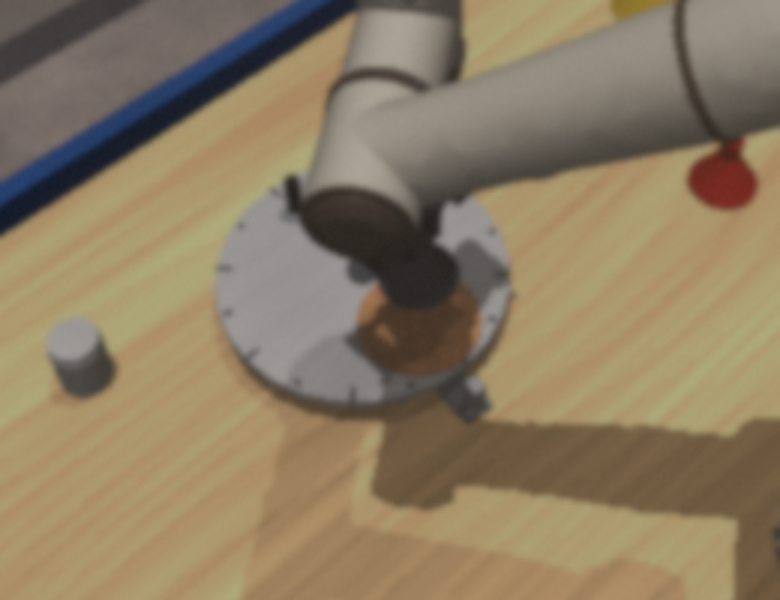

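The shade is held over the pad, with the side crop showing shade (420,275) above pad (420,320). Lowering it now.

```bash
python3 -m pendant '[-1,1,40,0,0,0,1, 0,0,25,0,0,0,1, 0,0,8,0,0,0,1, 0,0,4,0,0,0,1, 0,0,0,0,0,0,1]'; python3 -m pendant '[0,0,0,0,0,0,1, 0,0,1,0,0,0,1]'
```

```text
time_s: 20.25
ee_pos: [486.4, 169.5, 109.2]
orientation: [[-1.0, -0.021, 0.001], [-0.021, 1.0, 0.001], [-0.001, 0.001, -1.0]]
contact_force: [0.2, 0.0, -0.9]
grip_width: 25.9
finger_force: 25.0
time_s: 20.5
ee_pos: [486.2, 169.8, 108.1]
orientation: [[-1.0, -0.022, 0.001], [-0.022, 1.0, 0.001], [-0.001, 0.001, -1.0]]
contact_force: [0.4, -0.3, -1.0]
grip_width: 26.1
finger_force: 25.0
```

```bash
python3 -m pendant '[0,0,2,0,0,0,1, 0,0,1,0,0,0,1, 0,0,0,0,0,0,1]'; python3 -m pendant '[0,0,0,0,0,0,0.5, 0,0,0,0,0,0,0.3, 0,0,0,0,0,0,0.2, 0,0,-30,0,0,0,0.1, 0,0,-60,0,0,0,0]'; python3 -m pendant '[0,-20,-20,0,0,0,0, -14,-60,0,0,0,0,0, -15,-60,0,0,0,0,0, -15,-60,0,0,0,0,0, -15,-60,0,0,0,0,0]'>/dev/null;  python3 -m pendant '[-15,-60,0,0,0,0,0, -15,-60,0,0,0,0,0, -15,-60,0,0,0,0,0, 0,0,0,0,0,0,0, 0,0,0,0,0,0,0]'
cat >> h.py <<'E'
def circ(c,x,y,r,z,vmax=75):
    """dark round outline near (x,y): cast on plane z"""
    v=hsv(c)[...,2];m=np.zeros(v.shape,np.uint8)
    o=[pix(c,[x+r*np.cos(t),y+r*np.sin(t),z]) for t in np.linspace(0,6.28,60)];cv2.fillPoly(m,[np.array(o,np.int32)],1)
    b=blobs((v<vmax)&(m>0),60)
    for k in b: print('dark',*ell(c,k,z),cv2.contourArea(k))
def padm(c):
    H=hsv(c);h,s=H[...,0],H[...,1];roi=np.zeros(h.shape,bool);roi[138:250,150:265]=1
    for k in blobs((s>90)&(h<19)&roi,300):
        e=ell(c,k,50);p=e[0][:2]-A;print('pad',*e,'ang',np.degrees(np.arctan2(p[1],p[0])).round(1),'r',np.hypot(*p).round(1))
E
python3 - <<'E'
from h import *
c=cam('top');handle(c);padm(c);circ(c,485,169,60,50);circ(c,600,-267,75,0);circ(c,606,-126,75,0)
cv2.imwrite('pics/c6.png',cv2.resize(c['frame'][110:280,100:420,::-1],(800,425),interpolation=cv2.INTER_CUBIC))
E
```

```text
time_s: 20.88
ee_pos: [486.1, 169.8, 105.3]
orientation: [[-1.0, -0.022, 0.001], [-0.022, 1.0, 0.0], [-0.001, 0.0, -1.0]]
contact_force: [-2.0, 0.0, 5.4]
grip_width: 26.7
finger_force: 25.0
time_s: 21.5
ee_pos: [484.4, 168.6, 193.0]
orientation: [[-1.0, -0.022, -0.006], [-0.021, 1.0, -0.004], [0.006, -0.004, -1.0]]
contact_force: [1.5, 0.1, -0.2]
grip_width: 68.2
finger_force: 0.0
time_s: 22.75
ee_pos: [599.1, -268.2, 213.7]
orientation: [[-1.0, -0.021, -0.001], [-0.021, 1.0, 0.001], [0.001, 0.001, -1.0]]
contact_force: [-0.1, 0.4, 0.5]
grip_width: 86.9
finger_force: 0.0
peg? [483.8 167.8] r 90.7 ang 179.9 413.5
peg? [689.5 166.6] r 115.0 ang -0.6 21.5
pad [484.4 168.6 127.8] [484.4 168.7 126.8 127.4] ang 179.4 r 90.1
dark [487.6 170.2  78.9] [487.9 170.2  77.8  78.3] 429.5
dark [ 617.4 -273.7  136.2] [ 615.7 -271.4  124.9  132.2] 924.5
dark [613.5 -92.   93.5] [614.6 -86.9  33.6  88.2] 129.5
```

View pics/c6.png

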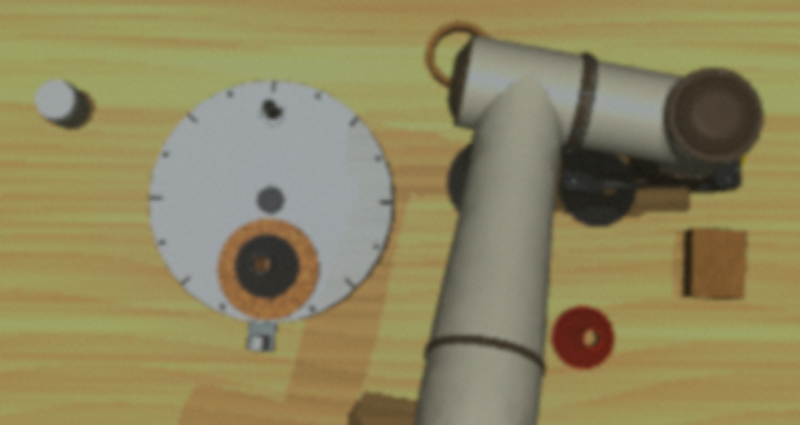

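Shade2 stands on the pad, with shade at crop (267,265) and pad at (268,269). The post at (261,337) looks a few degrees off the pad's line, so I'll check it enlarged.

```bash
python3 - <<'E'
from h import *
a=cam('top');b=cam('side')
A_=a['frame'][215:260,180:230,::-1]; p=pix(b,[388.5,165,52]).astype(int);print(p)
B_=b['frame'][p[1]-25:p[1]+20,p[0]-25:p[0]+25,::-1]
cv2.imwrite('pics/p7.png',cv2.resize(np.hstack([A_,B_]),(800,360),interpolation=cv2.INTER_CUBIC))
E
```

```text
[261 253]
```

View pics/p7.png

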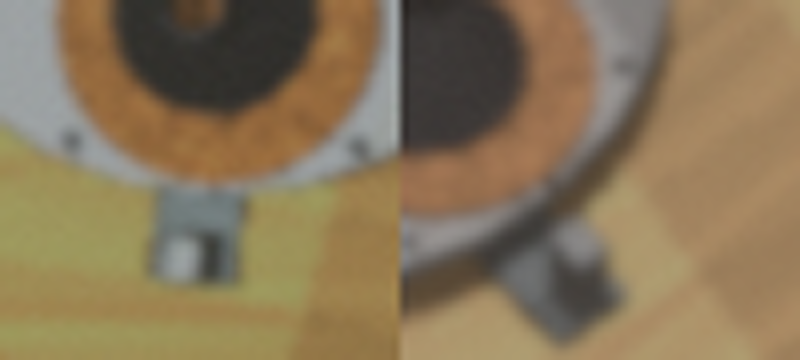

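```bash
python3 - <<'E'
from h import *
a=cam('top');b=cam('side')
for c,u,v in((a,202.6-.4,247-.4),(b,257.9-.4,258-.4)):
    p=ray(c,u,v,52)[:2];d=p-A;print(p,np.hypot(*d),np.degrees(np.arctan2(d[1],d[0])))
for z in(0,10): print('foot L/R',ray(a,180+152/8,215+278/8,z)[:2],ray(a,180+238/8,215+285/8,z)[:2])
E
```

```text
[389.85611478 180.99491005] 185.12190303274517 175.88164041233892
[386.40679344 184.27782225] 188.82234652070005 174.96318225597884
foot L/R [377.96700691 197.58997381] [375.5298815  161.77251747]
foot L/R [378.29874805 196.3282426 ] [375.87743456 160.74316757]
```

The post top reads 176° from both cameras, so the stand yaw is about -4° and the pad at 179.4° rests about 3.5° short. I'll nudge the handle onto the line.

```bash
python3 -m pendant '[-14,62,0,0,0,0,0, -14,62,0,0,0,0,0, -14,62,0,0,0,0,0, -14,62,0,0,0,0,0, -14,62,0,0,0,0,0]' 40 >/dev/null; python3 -m pendant '[-14,62,0,0,0,0,0, -15,61,0,0,0,0,0, 0,0,60,0,0,0,0.3, 0,0,60,0,0,0,0.5, 0,0,30,0,0,0,0.6]'; python3 -m pendant '[0,0,0,0,0,0,1, 0,0,0,0,0,0,1, 0,0,0,0,0,0,1, 0,0,0,0,0,0,1, 0,0,0,0,0,0,1]';python3 -m pendant '[0,0,0,0,0,0,1, 0,0,0,0,0,0,1]'
```

```text
time_s: 24.25
ee_pos: [685.0, 161.0, 60.7]
orientation: [[-1.0, -0.023, -0.005], [-0.023, 1.0, -0.002], [0.006, -0.002, -1.0]]
contact_force: [0.0, 0.3, 0.6]
grip_width: 64.6
finger_force: 0.0
time_s: 24.88
ee_pos: [688.8, 161.1, 66.4]
orientation: [[-1.0, -0.022, 0.004], [-0.022, 1.0, 0.001], [-0.004, 0.001, -1.0]]
contact_force: [0.8, -0.3, 4.2]
grip_width: 16.8
finger_force: 40.0
time_s: 25.12
ee_pos: [688.7, 160.4, 66.3]
orientation: [[-1.0, -0.022, 0.003], [-0.022, 1.0, 0.0], [-0.003, 0.0, -1.0]]
contact_force: [-0.2, 0.2, 6.0]
grip_width: 16.9
finger_force: 40.0
```

```bash
python3 -m pendant '[0,-1,0,0,0,0,1, 0,0,0,0,0,0,1, 0,0,0,0,0,0,0.6, 0,0,0,0,0,0,0.4, 0,0,0,0,0,0,0.2]'; python3 -m pendant '[0,0,-60,0,0,0,0, 0,0,-60,0,0,0,0, 0,-20,-30,0,0,0,0, 14,-60,0,0,0,0,0, 14,-60,0,0,0,0,0]' >/dev/null; python3 -m pendant '[14,-60,0,0,0,0,0, 14,-60,0,0,0,0,0, 14,-60,0,0,0,0,0, 14,-60,0,0,0,0,0, 14,-48,0,0,0,0,0]'>/dev/null; python3 -m pendant '[0,0,0,0,0,0,0, 0,0,0,0,0,0,0]'; python3 - <<'E'
from h import *
c=cam('top');handle(c);padm(c);circ(c,485,172,60,50);print(robot.sense()['q'])
E
```

```text
time_s: 25.75
ee_pos: [687.2, 159.0, 63.7]
orientation: [[-1.0, -0.022, -0.002], [-0.022, 1.0, -0.001], [0.002, -0.001, -1.0]]
contact_force: [0.4, 0.7, 0.2]
grip_width: 39.1
finger_force: 0.0
time_s: 27.25
ee_pos: [598.8, -270.5, 214.0]
orientation: [[-1.0, -0.021, -0.001], [-0.021, 1.0, 0.0], [0.001, 0.0, -1.0]]
contact_force: [0.1, 0.1, -0.3]
grip_width: 87.2
finger_force: 0.0
peg? [484.  173.2] r 90.7 ang 176.5 414.0
peg? [689.2 159.6] r 115.0 ang -4.0 19.5
pad [484.3 174.1 128.7] [484.6 174.2 127.1 127.7] ang 175.9 r 90.4
dark [488.6 175.5  78.6] [488.5 175.7  77.4  78.1] 429.5
[-1.01800457e+01  2.55087907e+01  4.71241793e+00 -1.33081611e-02
 -6.92369336e+01 -7.85298638e+01]
```

The pad is at 175.9°, in line with the post. Shade3 is next.

```bash
python3 -m pendant '[0,3,0,0,0,-0.1745,0, 0,0,0,0,0,-0.1745,0, 0,0,0,0,0,-0.1745,0, 0,0,0,0,0,-0.1745,0, 0,0,0,0,0,-0.1745,0]' 5 >/dev/null; python3 -m pendant '[0,0,0,0,0,-0.1745,0, 0,0,0,0,0,-0.1745,0, 0,0,0,0,0,-0.1745,0, 0,0,0,0,0,-0.1745,0, 0,0,0,0,0,0,0]'; python3 -m pendant '[0,0,60,0,0,0,0, 0,0,60,0,0,0,0.2, 0,0,33,0,0,0,0.2, 0,0,0,0,0,0,0.6, 0,0,0,0,0,0,1]'; python3 -m pendant '[0,0,0,0,0,0,1, 0,0,0,0,0,0,1, 0,0,0,0,0,0,1, 0,0,0,0,0,0,1]'
```

```text
time_s: 28.55
ee_pos: [599.5, -266.1, 214.5]
orientation: [[0.022, -1.0, -0.0], [-1.0, -0.022, 0.0], [-0.0, 0.0, -1.0]]
contact_force: [-0.7, -0.4, -0.0]
grip_width: 87.1
finger_force: 0.0
time_s: 29.18
ee_pos: [600.6, -267.6, 63.4]
orientation: [[0.022, -1.0, 0.003], [-1.0, -0.022, -0.001], [0.001, -0.003, -1.0]]
contact_force: [0.6, -0.2, 1.3]
grip_width: 57.3
finger_force: 0.0
time_s: 29.68
ee_pos: [599.5, -267.7, 63.3]
orientation: [[0.022, -1.0, 0.002], [-1.0, -0.022, -0.001], [0.001, -0.002, -1.0]]
contact_force: [-2.6, 0.9, 6.0]
grip_width: 38.7
finger_force: 5.0
```

```bash
python3 -m pendant '[0,0,0,0,0,0,0.2, 0,0,0,0,0,0,0.2, 0,0,0,0,0,0.1745,0.2, 0,0,0,0,0,0.1745,0.2, 0,0,0,0,0,0.1745,0.2]' 30 ; python3 -m pendant '[0,0,0,0,0,0.1745,0.2, 0,0,0,0,0,0.1745,0.2, 0,0,0,0,0,0.1745,0.2, 0,0,0,0,0,0.1745,0.2, 0,0,0,0,0,0.1745,0.2]'>/dev/null; python3 -m pendant '[0,0,0,0,0,0.1745,0.5, 0,0,0,0,0,0,1, 0,0,0,0,0,0,1, 0,0,0,0,0,0,1, 0,0,0,0,0,0,1]';python3 -m pendant '[0,0,0,0,0,0,1, 0,0,-40,0,0,0,1, 0,0,-60,0,0,0,1, 0,0,-60,0,0,0,1, 0,0,-30,0,0,0,1]'; python3 -m pendant '[0,0,0,0,0,0,1, 0,0,0,0,0,0,1]'
```

```text
time_s: 30.3
ee_pos: [598.9, -267.6, 61.1]
orientation: [[-0.486, -0.874, -0.0], [-0.874, 0.486, 0.0], [0.0, 0.0, -1.0]]
contact_force: [0.2, -0.1, 0.2]
grip_width: 68.8
finger_force: 0.0
time_s: 31.55
ee_pos: [599.0, -267.6, 61.4]
orientation: [[-1.0, -0.023, -0.0], [-0.023, 1.0, 0.0], [0.0, 0.0, -1.0]]
contact_force: [-0.1, -0.3, -1.1]
grip_width: 37.8
finger_force: 30.0
time_s: 32.17
ee_pos: [599.9, -268.0, 256.0]
orientation: [[-1.0, -0.022, 0.006], [-0.022, 1.0, -0.002], [-0.006, -0.002, -1.0]]
contact_force: [0.7, 0.6, -1.6]
grip_width: 37.5
finger_force: 30.0
time_s: 32.42
ee_pos: [598.1, -267.1, 249.6]
orientation: [[-1.0, -0.022, -0.003], [-0.022, 1.0, 0.002], [0.003, 0.002, -1.0]]
contact_force: [0.4, -0.1, -1.5]
grip_width: 37.8
finger_force: 30.0
```

```bash
python3 -m pendant '[12.9,55.5,0,0,0,0,1, 12.9,55.5,0,0,0,0,1, 12.9,55.5,0,0,0,0,1, 12.9,55.5,0,0,0,0,1, 12.9,55.5,0,0,0,0,1]'>/dev/null; python3 -m pendant '[12.9,55.5,0,0,0,0,1, 12.9,55.5,0,0,0,0,1, 12.9,55.5,0,0,0,0,1, 0,0,40,0,0,0,1, 0,0,0,0,0,0,1]';python3 -m pendant '[0,0,0,0,0,0,1, 0,0,0,0,0,0,1]'
```

```text
time_s: 33.67
ee_pos: [483.0, 172.9, 207.0]
orientation: [[-1.0, -0.023, -0.01], [-0.023, 1.0, -0.006], [0.01, -0.006, -1.0]]
contact_force: [-0.5, 0.5, -0.5]
grip_width: 38.2
finger_force: 30.0
time_s: 33.92
ee_pos: [487.0, 173.7, 212.6]
orientation: [[-1.0, -0.021, 0.002], [-0.021, 1.0, 0.001], [-0.002, 0.001, -1.0]]
contact_force: [0.7, -0.3, -0.4]
grip_width: 37.5
finger_force: 30.0
```

```bash
python3 -m pendant '[0.6,1.3,30,0,0,0,1, 0,0,25,0,0,0,1, 0,0,15,0,0,0,1, 0,0,0,0,0,0,1]'; python3 -m pendant '[0,0,10,0,0,0,1, 0,0,5,0,0,0,1, 0,0,0,0,0,0,1]'; python3 -m pendant '[0,0,7,0,0,0,1, 0,0,5,0,0,0,1, 0,0,0,0,0,0,1]'
```

```text
time_s: 34.42
ee_pos: [485.5, 174.8, 141.2]
orientation: [[-1.0, -0.021, -0.001], [-0.021, 1.0, -0.001], [0.001, -0.001, -1.0]]
contact_force: [0.6, -0.3, -0.6]
grip_width: 37.9
finger_force: 30.0
time_s: 34.8
ee_pos: [485.4, 175.3, 126.3]
orientation: [[-1.0, -0.022, -0.0], [-0.022, 1.0, -0.0], [0.0, -0.0, -1.0]]
contact_force: [0.1, 1.1, -1.1]
grip_width: 37.6
finger_force: 30.0
time_s: 35.17
ee_pos: [485.2, 175.1, 113.9]
orientation: [[-1.0, -0.022, -0.001], [-0.022, 1.0, -0.001], [0.001, -0.001, -1.0]]
contact_force: [-0.5, 0.2, -1.2]
grip_width: 37.7
finger_force: 30.0
```

```bash
python3 -m pendant '[0,0,3,0,0,0,1, 1,0,0,0,0,0,1, 0,0,0,0,0,0,1]'; python3 -m pendant '[0,0,0,0,0,0,0.4, 0,0,0,0,0,0,0.2, 0,0,0,0,0,0,0, 0,0,-40,0,0,0,0, 0,0,-60,0,0,0,0]';  python3 -c "
from h import *
circ(cam('top'),606,-126,100,0)"; python3 -m pendant '[-19,-51,0,0,0,0,0, -19,-51,0,0,0,0,0, -19,-51,0,0,0,0,0, -19,-51,0,0,0,0,0, -19,-51,0,0,0,0,0]'>/dev/null;  python3 -m pendant '[-19,-50,0,0,0,0,0, 0,0,0,0,0,0,0, 0,0,0,0,0,0,0]'; python3 - <<'E'
from h import *
c=cam('top');handle(c);padm(c);circ(c,485,172,62,50)
cv2.imwrite('pics/c8.png',cv2.resize(c['frame'][110:280,100:420,::-1],(800,425),interpolation=cv2.INTER_CUBIC))
E
```

```text
time_s: 35.55
ee_pos: [484.4, 175.3, 111.5]
orientation: [[-1.0, -0.022, -0.0], [-0.022, 1.0, -0.0], [0.0, -0.0, -1.0]]
contact_force: [0.4, 0.0, -0.8]
grip_width: 38.1
finger_force: 30.0
time_s: 36.17
ee_pos: [483.5, 174.6, 211.0]
orientation: [[-1.0, -0.022, -0.004], [-0.022, 1.0, -0.003], [0.004, -0.003, -1.0]]
contact_force: [1.5, 1.2, -0.4]
grip_width: 80.1
finger_force: 0.0
dark [ 606.2 -126.4  117.8] [ 606.1 -126.4  116.8  117.1] 904.5
time_s: 37.22
ee_pos: [604.8, -127.1, 211.1]
orientation: [[-1.0, -0.021, -0.001], [-0.021, 1.0, 0.0], [0.001, 0.0, -1.0]]
contact_force: [0.4, 0.8, 0.2]
grip_width: 87.3
finger_force: 0.0
peg? [479.8 172.9] r 94.9 ang 176.9 639.5
peg? [665.4 137. ] r 96.0 ang -18.7 109.5
pad [484.5 174.2 128.3] [484.6 174.3 127.  127.5] ang 175.9 r 90.2
dark [487.3 174.7 100.6] [487.3 175.2  98.5  99.7] 701.5
```

View pics/c8.png

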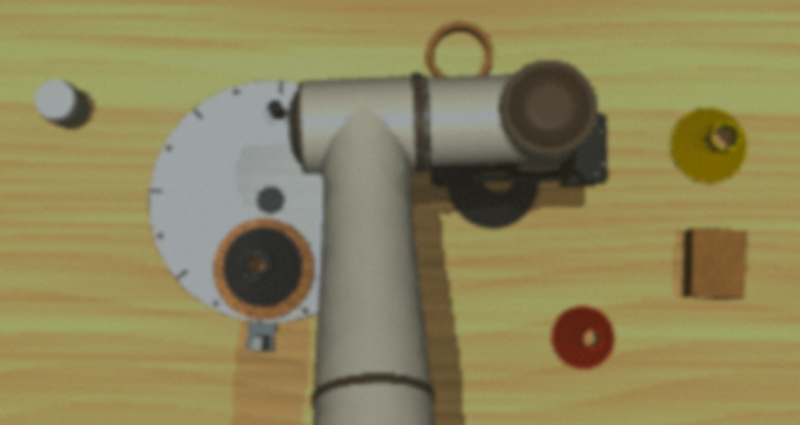

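Shade3 is nested on the pad at crop (263,265). Shade4 is unmoved, so I pick it the same way.

```bash
python3 -m pendant '[0,0.7,0,0,0,-0.1745,0, 0,0,0,0,0,-0.1745,0, 0,0,0,0,0,-0.1745,0, 0,0,0,0,0,-0.1745,0, 0,0,0,0,0,-0.1745,0]' 5 >/dev/null; python3 -m pendant '[0,0,0,0,0,-0.1745,0, 0,0,0,0,0,-0.1745,0, 0,0,0,0,0,-0.1745,0, 0,0,0,0,0,-0.1745,0, 0,0,0,0,0,0,0]'; python3 -m pendant '[0,0,60,0,0,0,0, 0,0,60,0,0,0,0, 0,0,23,0,0,0,0, 0,0,0,0,0,0,0.6, 0,0,0,0,0,0,1]'>/dev/null; python3 -m pendant '[0,0,0,0,0,0,1, 0,0,0,0,0,0,1, 0,0,0,0,0,0,1, 0,0,0,0,0,0,1]'; python3 -m pendant '[0,0,0,0,0,0,0.1, 0,0,0,0,0,0,0.1, 0,0,0,0,0,0.1745,0.1, 0,0,0,0,0,0.1745,0.1, 0,0,0,0,0,0.1745,0.1]' 35 ; python3 -m pendant '[0,0,0,0,0,0.1745,0.1, 0,0,0,0,0,0.1745,0.1, 0,0,0,0,0,0.1745,0.1, 0,0,0,0,0,0.1745,0.1, 0,0,0,0,0,0.1745,0.1]'>/dev/null; python3 -m pendant '[0,0,0,0,0,0.1745,0.5, 0,0,0,0,0,0,1, 0,0,0,0,0,0,1, 0,0,0,0,0,0,1, 0,0,0,0,0,0,1]'
```

```text
time_s: 38.52
ee_pos: [604.9, -124.9, 211.9]
orientation: [[0.022, -1.0, 0.0], [-1.0, -0.022, 0.0], [-0.0, -0.0, -1.0]]
contact_force: [-0.2, -0.4, -0.1]
grip_width: 87.2
finger_force: 0.0
time_s: 39.65
ee_pos: [605.1, -126.5, 68.7]
orientation: [[0.021, -1.0, 0.0], [-1.0, -0.021, 0.0], [-0.0, -0.0, -1.0]]
contact_force: [1.1, 0.2, 0.2]
grip_width: 34.7
finger_force: 0.0
time_s: 40.28
ee_pos: [605.0, -126.6, 68.4]
orientation: [[-0.486, -0.874, -0.0], [-0.874, 0.486, -0.0], [0.0, 0.0, -1.0]]
contact_force: [0.2, -1.4, 0.0]
grip_width: 74.6
finger_force: 0.5
time_s: 41.52
ee_pos: [605.2, -126.4, 68.5]
orientation: [[-1.0, -0.023, 0.0], [-0.023, 1.0, -0.0], [-0.0, -0.0, -1.0]]
contact_force: [0.1, -0.0, -0.2]
grip_width: 36.4
finger_force: 0.0
```

The grip closed to 35 mm on nothing, so shade4 was knocked aside. I'll open, lift and look.

```bash
python3 -m pendant '[0,0,0,0,0,0,0, 0,0,0,0,0,0,0, 0,0,0,0,0,0,0, 0,0,0,0,0,0,0, 0,0,-40,0,0,0,0]'; python3 -m pendant '[0,0,-60,0,0,0,0, 0,0,-50,0,0,0,0, 0,60,0,0,0,0,0, 0,60,0,0,0,0,0, 0,60,0,0,0,0,0]'>/dev/null; python3 -m pendant '[0,60,0,0,0,0,0, 0,60,0,0,0,0,0, 0,0,0,0,0,0,0, 0,0,0,0,0,0,0]'; python3 - <<'E'
from h import *
c=cam('top');circ(c,606,-126,130,0);
cv2.imwrite('pics/c9.png',cv2.resize(c['frame'][110:280,100:420,::-1],(800,425),interpolation=cv2.INTER_CUBIC))
E
```

```text
time_s: 42.15
ee_pos: [602.6, -126.3, 105.6]
orientation: [[-1.0, -0.021, -0.008], [-0.021, 1.0, 0.0], [0.008, 0.001, -1.0]]
contact_force: [1.1, -0.4, 0.3]
grip_width: 78.5
finger_force: 0.0
time_s: 43.28
ee_pos: [598.3, 173.6, 218.3]
orientation: [[-1.0, -0.023, -0.001], [-0.023, 1.0, -0.0], [0.001, -0.0, -1.0]]
contact_force: [-0.6, 0.5, 0.2]
grip_width: 86.8
finger_force: 0.0
dark [620.2 -54.7 118.1] [620.3 -54.6 116.9 117.4] 898.0
```

View pics/c9.png

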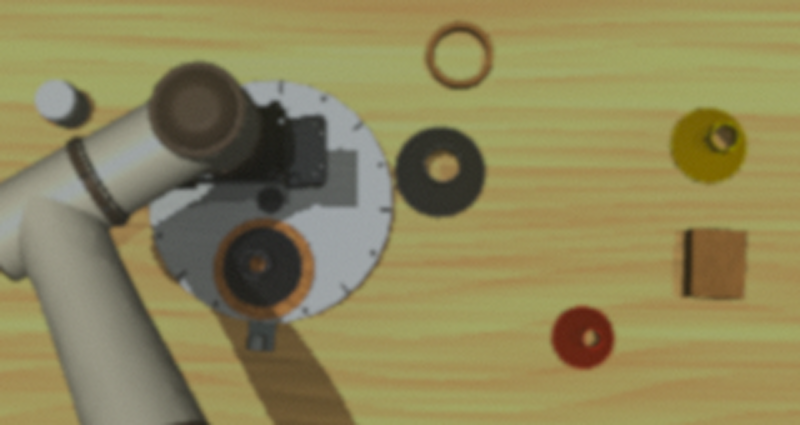

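Shade4 was knocked to crop (440,171), world (619,-55), just clear of the disc. Picking it there.

```bash
python3 -m pendant '[-4,-57,0,0,0,0,0, -4,-57,0,0,0,0,0, -4,-57,0,0,0,0,0, -4,-57,0,0,0,0,0, 0,0,0,0,0,-0.1745,0]' 5 >/dev/null; python3 -m pendant '[0,0,0,0,0,-0.1745,0, 0,0,0,0,0,-0.1745,0, 0,0,0,0,0,-0.1745,0, 0,0,0,0,0,-0.1745,0, 0,0,0,0,0,-0.1745,0]'>/dev/null; python3 -m pendant '[0,0,0,0,0,-0.1745,0, 0,0,0,0,0,-0.1745,0, 0,0,0,0,0,-0.1745,0, 0,0,0,0,0,0,0]'; python3 -m pendant '[0,0,60,0,0,0,0, 0,0,60,0,0,0,0, 0,0,28,0,0,0,0, 0,0,0,0,0,0,0.6, 0,0,0,0,0,0,1]'>/dev/null; python3 -m pendant '[0,0,0,0,0,0,1, 0,0,0,0,0,0,1, 0,0,0,0,0,0,1]'
```

```text
time_s: 45.08
ee_pos: [619.1, -55.6, 218.7]
orientation: [[0.017, -1.0, -0.0], [-1.0, -0.017, -0.0], [0.0, 0.0, -1.0]]
contact_force: [0.9, -0.1, 0.2]
grip_width: 86.9
finger_force: 0.0
time_s: 46.08
ee_pos: [619.4, -54.1, 71.5]
orientation: [[0.021, -1.0, 0.0], [-1.0, -0.021, -0.0], [0.0, -0.0, -1.0]]
contact_force: [-2.4, 1.0, 3.2]
grip_width: 48.4
finger_force: 5.0
```

```bash
python3 -m pendant '[0,0,0,0,0,0,0.1, 0,0,0,0,0,0,0.1, 0,0,0,0,0,0.1745,0.1, 0,0,0,0,0,0.1745,0.1, 0,0,0,0,0,0.1745,0.1]' 35 ; python3 -m pendant '[0,0,0,0,0,0.1745,0.1, 0,0,0,0,0,0.1745,0.1, 0,0,0,0,0,0.1745,0.1, 0,0,0,0,0,0.1745,0.1, 0,0,0,0,0,0.1745,0.1]'>/dev/null; python3 -m pendant '[0,0,0,0,0,0.1745,0.5, 0,0,0,0,0,0,1, 0,0,0,0,0,0,1, 0,0,0,0,0,0,1, 0,0,0,0,0,0,1]'; python3 -m pendant '[0,0,0,0,0,0,1, 0,0,-40,0,0,0,1, 0,0,-60,0,0,0,1, 0,0,-60,0,0,0,1, 0,0,-30,0,0,0,1]'; python3 -m pendant '[0,0,0,0,0,0,1, 0,0,0,0,0,0,1]'
```

```text
time_s: 46.7
ee_pos: [619.6, -54.1, 70.3]
orientation: [[-0.486, -0.874, 0.0], [-0.874, 0.486, 0.0], [-0.0, 0.0, -1.0]]
contact_force: [1.1, 1.1, -0.4]
grip_width: 78.0
finger_force: 0.0
time_s: 47.95
ee_pos: [619.5, -54.1, 70.5]
orientation: [[-1.0, -0.023, -0.0], [-0.023, 1.0, -0.0], [0.0, -0.0, -1.0]]
contact_force: [-0.0, -0.5, -1.0]
grip_width: 49.0
finger_force: 35.2
time_s: 48.58
ee_pos: [620.5, -54.1, 264.7]
orientation: [[-1.0, -0.022, 0.006], [-0.022, 1.0, 0.0], [-0.006, 0.0, -1.0]]
contact_force: [0.2, 0.5, -1.9]
grip_width: 48.5
finger_force: 35.2
time_s: 48.82
ee_pos: [618.5, -53.9, 258.6]
orientation: [[-1.0, -0.022, -0.003], [-0.022, 1.0, 0.001], [0.003, 0.001, -1.0]]
contact_force: [0.9, -0.1, -1.6]
grip_width: 48.3
finger_force: 35.2
```

```bash
python3 -m pendant '[26,46.4,0,0,0,0,1, 26,46.4,0,0,0,0,1, 26,46.4,0,0,0,0,1, 26,46.4,0,0,0,0,1, 26,46.4,0,0,0,0,1]'>/dev/null; python3 -m pendant '[0,0,30,0,0,0,1, 0,0,0,0,0,0,1, 0,0,0,0,0,0,1, 0,0,0,0,0,0,1]'
```

```text
time_s: 49.95
ee_pos: [485.2, 174.7, 231.1]
orientation: [[-1.0, -0.021, 0.001], [-0.021, 1.0, 0.0], [-0.001, 0.0, -1.0]]
contact_force: [0.9, 0.2, -1.3]
grip_width: 48.6
finger_force: 35.2
```

```bash
python3 -m pendant '[0.7,0.4,40,0,0,0,1, 0,0,30,0,0,0,1, 0,0,10,0,0,0,1, 0,0,0,0,0,0,1]'; python3 -m pendant '[0,0,10,0,0,0,1, 0,0,5,0,0,0,1, 0,0,0,0,0,0,1]'; python3 -m pendant '[0,0,8,0,0,0,1, 0,0,4,0,0,0,1, 0,0,0,0,0,0,1, 0,0,0,0,0,0,1]'
```

```text
time_s: 50.45
ee_pos: [484.4, 175.2, 150.9]
orientation: [[-1.0, -0.021, 0.0], [-0.021, 1.0, -0.0], [-0.0, -0.0, -1.0]]
contact_force: [-0.5, -0.3, -1.0]
grip_width: 48.7
finger_force: 35.2
time_s: 50.82
ee_pos: [483.7, 175.3, 135.4]
orientation: [[-1.0, -0.022, -0.0], [-0.022, 1.0, -0.0], [0.0, -0.0, -1.0]]
contact_force: [-0.3, -0.3, -1.8]
grip_width: 48.5
finger_force: 35.2
time_s: 51.32
ee_pos: [483.9, 175.5, 123.6]
orientation: [[-1.0, -0.022, 0.0], [-0.022, 1.0, 0.0], [-0.0, 0.0, -1.0]]
contact_force: [0.6, 0.0, -0.8]
grip_width: 48.7
finger_force: 35.2
```

```bash
python3 -m pendant '[0,0,3,0,0,0,1, 0,0,0.5,0,0,0,1, 0,0,0,0,0,0,1]'; python3 -m pendant '[0,0,0,0,0,0,0.3, 0,0,0,0,0,0,0.1, 0,0,0,0,0,0,0, 0,0,-40,0,0,0,0, 0,0,-60,0,0,0,0]'; python3 -m pendant '[0,0,0,0,0,-0.1794,0, 0,0,0,0,0,-0.1794,0, 0,0,0,0,0,-0.1794,0, 0,0,0,0,0,-0.1794,0, 0,0,0,0,0,-0.1794,0]' >/dev/null; python3 -m pendant '[0,0,0,0,0,-0.1794,0, 0,0,0,0,0,-0.1794,0, 0,0,0,0,0,-0.1794,0, 0,0,0,0,0,-0.1794,0, 0,0,0,0,0,-0.1794,0]' >/dev/null; python3 -m pendant '[0,0,0,0,0,-0.1794,0, 0,0,0,0,0,-0.1794,0, 0,0,0,0,0,-0.1794,0, 0,0,0,0,0,-0.1794,0, 0,0,0,0,0,-0.1794,0]' >/dev/null;  python3 -m pendant '[0,0,0,0,0,-0.1794,0, 0,0,0,0,0,-0.1794,0, 0,0,0,0,0,0,0, 0,0,0,0,0,0,0]'
```

```text
time_s: 51.7
ee_pos: [484.1, 175.5, 120.4]
orientation: [[-1.0, -0.022, 0.001], [-0.022, 1.0, 0.0], [-0.001, 0.0, -1.0]]
contact_force: [0.0, 0.1, 1.2]
grip_width: 48.8
finger_force: 35.2
time_s: 52.32
ee_pos: [482.7, 174.7, 219.3]
orientation: [[-1.0, -0.022, -0.004], [-0.022, 1.0, -0.003], [0.004, -0.003, -1.0]]
contact_force: [0.4, 0.8, -0.3]
grip_width: 85.1
finger_force: 0.0
time_s: 54.7
ee_pos: [483.7, 175.4, 219.9]
orientation: [[0.997, -0.073, -0.0], [-0.073, -0.997, -0.0], [-0.0, 0.0, -1.0]]
contact_force: [1.3, -0.4, 0.2]
grip_width: 87.3
finger_force: 0.0
```

```bash
python3 -m pendant '[51.5,0,0,0,0,0,0, 51.5,0,0,0,0,0,0, 51.5,0,0,0,0,0,0, 51.3,0.7,0,0,0,0,0, 0,0,0,0,0,0,0]'; python3 - <<'E'
from h import *
print(robot.sense()['q'][5])
c=cam('top');padm(c);circ(c,485,174,70,50)
a=c['frame'][150:260,150:290,::-1];b=cam('side')['frame'][150:260,150:290,::-1]
cv2.imwrite('pics/c10.png',cv2.resize(np.hstack([a,b]),(800,314),interpolation=cv2.INTER_CUBIC))
E
```

```text
time_s: 55.32
ee_pos: [691.2, 159.4, 216.7]
orientation: [[0.997, -0.074, -0.003], [-0.074, -0.997, -0.001], [-0.003, 0.002, -1.0]]
contact_force: [-0.8, -0.9, -0.3]
grip_width: 87.0
finger_force: 0.0
59.73449472954623
dark [486.3 175.7 128.1] [486.2 176.7 118.6 127.8] 1078.5
```

View pics/c10.png

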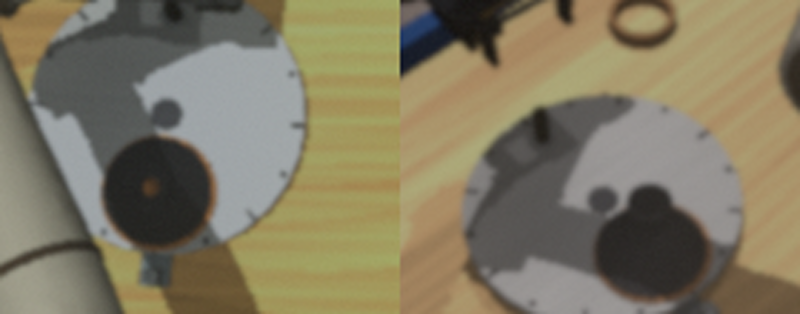

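The nest looks right: dark outline at (159,192) in the left half with an even cork rim, and the necks aligned in the right half. Next I grip the handle and make the first click.

```bash
python3 -m pendant '[-1,0,60,0,0,0,0.3, 0,0,60,0,0,0,0.5, 0,0,33,0,0,0,0.6, 0,0,0,0,0,0,0.7, 0,0,0,0,0,0,1]' 40 >/dev/null; python3 -m pendant '[0,0,0,0,0,0,1, 0,0,0,0,0,0,1, 0,0,0,0,0,0,1, 0,0,0,0,0,0,1, 0,0,0,0,0,0,1]'; python3 -m pendant '[-0.25,7.5,0,0,0,0.0654,1, -0.25,7.5,0,0,0,0.0654,1, -0.25,7.5,0,0,0,0.0654,1, -0.25,7.5,0,0,0,0.0654,1]'
```

```text
time_s: 56.68
ee_pos: [688.5, 160.5, 68.1]
orientation: [[0.998, -0.069, 0.001], [-0.069, -0.998, 0.0], [0.001, -0.0, -1.0]]
contact_force: [-2.4, 0.0, 4.4]
grip_width: 17.1
finger_force: 40.0
time_s: 57.18
ee_pos: [683.1, 132.3, 68.2]
orientation: [[0.945, -0.326, 0.003], [-0.326, -0.945, 0.002], [0.003, -0.003, -1.0]]
contact_force: [-0.5, 3.5, 3.6]
grip_width: 17.0
finger_force: 40.0
```

```bash
python3 -m pendant '[-0.25,7.5,0,0,0,0.0654,1, -0.25,7.5,0,0,0,0.0654,1, -0.25,7.5,0,0,0,0.0654,1, -0.25,7.5,0,0,0,0.0654,1]'; python3 -m pendant '[-0.25,7.5,0,0,0,0.0654,1, -0.25,7.5,0,0,0,0.0654,1, -0.25,7.5,0,0,0,0.0654,1, -0.25,7.5,0,0,0,0.0654,1, 0,0,0,0,0,0,1]'; python3 -m pendant '[0,0,0,0,0,0,1, 0,0,0,0,0,0,1, 0,0,0,0,0,0,1]'
```

```text
time_s: 57.68
ee_pos: [669.9, 104.6, 68.1]
orientation: [[0.829, -0.56, 0.003], [-0.56, -0.829, 0.001], [0.002, -0.002, -1.0]]
contact_force: [-0.1, 0.9, 4.9]
grip_width: 16.9
finger_force: 40.0
time_s: 58.3
ee_pos: [649.3, 80.8, 68.1]
orientation: [[0.657, -0.754, 0.001], [-0.754, -0.657, -0.001], [0.002, -0.0, -1.0]]
contact_force: [-0.6, -3.8, 6.8]
grip_width: 17.1
finger_force: 40.0
time_s: 58.68
ee_pos: [649.4, 80.8, 68.1]
orientation: [[0.657, -0.754, 0.001], [-0.754, -0.657, -0.001], [0.002, 0.0, -1.0]]
contact_force: [-0.7, -3.2, 6.9]
grip_width: 17.4
finger_force: 40.0
```

```bash
python3 -m pendant '[0,0,0,0,0,0,0.7, 0,0,0,0,0,0,0.6, 0,0,0,0,0,0,0.6, 0,0,0,0,0,0,0.6, 0,0,0,0,0,0,0.6]'; python3 -m pendant '[0,0,0,0,0,0,0.6, 0,0,0,0,0,0,0.6, 0,0,0,0,0,0,0.6, 0,0,0,0,0,0,0.6, 0,0,0,0,0,0,0.6]';  python3 -m pendant '[0,0,0,0,0,0,1, 0,0,0,0,0,0,1, 0,0,0,0,0,0,1, 0,0,0,0,0,0,1, 0,0,0,0,0,0,1]'; python3 -m pendant '[0,0,0,0,0,0,1, 0,0,0,0,0,0,1]'
```

```text
time_s: 59.3
ee_pos: [648.8, 82.0, 66.8]
orientation: [[0.657, -0.754, -0.0], [-0.754, -0.657, -0.0], [-0.0, 0.0, -1.0]]
contact_force: [-0.6, 1.3, 0.2]
grip_width: 34.8
finger_force: 0.0
time_s: 59.92
ee_pos: [648.9, 81.9, 67.0]
orientation: [[0.656, -0.754, -0.0], [-0.754, -0.656, 0.0], [-0.0, 0.0, -1.0]]
contact_force: [-0.6, 0.0, -0.8]
grip_width: 34.7
finger_force: 0.0
time_s: 60.55
ee_pos: [648.9, 81.9, 66.9]
orientation: [[0.656, -0.754, 0.0], [-0.754, -0.656, -0.0], [0.0, -0.0, -1.0]]
contact_force: [0.6, -0.3, -0.4]
grip_width: 16.8
finger_force: 40.0
time_s: 60.8
ee_pos: [648.9, 81.9, 67.0]
orientation: [[0.656, -0.754, 0.0], [-0.754, -0.656, 0.0], [-0.0, -0.0, -1.0]]
contact_force: [0.1, -0.2, 0.1]
grip_width: 17.1
finger_force: 40.0
```

Stop 1 is settled. Now the second click.

```bash
python3 -m pendant '[-0.25,7.5,0,0,0,0.0654,1, -0.25,7.5,0,0,0,0.0654,1, -0.25,7.5,0,0,0,0.0654,1, -0.25,7.5,0,0,0,0.0654,1]'; python3 -m pendant '[-0.25,7.5,0,0,0,0.0654,1, -0.25,7.5,0,0,0,0.0654,1, -0.25,7.5,0,0,0,0.0654,1, -0.25,7.5,0,0,0,0.0654,1]'; python3 -m pendant '[-0.25,7.5,0,0,0,0.0654,1, -0.25,7.5,0,0,0,0.0654,1, -0.25,7.5,0,0,0,0.0654,1, -0.25,7.5,0,0,0,0.0654,1, 0,0,0,0,0,0,1]'; python3 -m pendant '[0,0,0,0,0,0,1, 0,0,0,0,0,0,1, 0,0,0,0,0,0,1]'
```

```text
time_s: 61.3
ee_pos: [625.1, 65.6, 67.0]
orientation: [[0.438, -0.899, 0.003], [-0.899, -0.438, 0.001], [0.001, -0.003, -1.0]]
contact_force: [2.7, -0.2, -3.2]
grip_width: 16.8
finger_force: 40.0
time_s: 61.8
ee_pos: [595.8, 55.3, 66.9]
orientation: [[0.189, -0.982, 0.001], [-0.982, -0.189, -0.001], [0.001, -0.001, -1.0]]
contact_force: [1.0, -1.5, -2.4]
grip_width: 16.8
finger_force: 40.0
time_s: 62.42
ee_pos: [564.3, 53.2, 66.9]
orientation: [[-0.069, -0.998, -0.003], [-0.998, 0.069, -0.001], [0.001, 0.003, -1.0]]
contact_force: [-0.9, -2.7, 0.0]
grip_width: 17.1
finger_force: 40.0
time_s: 62.8
ee_pos: [565.0, 53.1, 66.9]
orientation: [[-0.068, -0.998, -0.002], [-0.998, 0.068, -0.001], [0.002, 0.002, -1.0]]
contact_force: [-2.8, -5.3, 1.8]
grip_width: 17.0
finger_force: 40.0
```

```bash
python3 -m pendant '[0,0,0,0,0,0,0.7, 0,0,0,0,0,0,0.6, 0,0,0,0,0,0,0.6, 0,0,0,0,0,0,0.6, 0,0,0,0,0,0,0.6]'>/dev/null; python3 -m pendant '[0,0,0,0,0,0,0.6, 0,0,0,0,0,0,0.6, 0,0,0,0,0,0,0.6, 0,0,0,0,0,0,0.6, 0,0,0,0,0,0,0.6]';  python3 -m pendant '[0,0,0,0,0,0,1, 0,0,0,0,0,0,1, 0,0,0,0,0,0,1, 0,0,0,0,0,0,1, 0,0,0,0,0,0,1]'; python3 -m pendant '[0,0,0,0,0,0,1, 0,0,0,0,0,0,1]'; python3 -c "
from h import *
c=cam('top');b=cam('side')
cv2.imwrite('pics/c11.png',cv2.resize(np.hstack([c['frame'][130:260,140:300,::-1],b['frame'][130:260,150:310,::-1]]),(800,325)));print(robot.sense()['q'][5])"
```

```text
time_s: 64.05
ee_pos: [565.6, 54.0, 67.0]
orientation: [[-0.069, -0.998, 0.0], [-0.998, 0.069, 0.0], [-0.0, 0.0, -1.0]]
contact_force: [-0.2, -0.5, -0.9]
grip_width: 34.6
finger_force: 0.0
time_s: 64.68
ee_pos: [565.6, 53.9, 67.0]
orientation: [[-0.069, -0.998, -0.0], [-0.998, 0.069, -0.0], [0.0, 0.0, -1.0]]
contact_force: [-0.0, 0.3, -0.6]
grip_width: 16.9
finger_force: 40.0
time_s: 64.92
ee_pos: [565.6, 53.9, 67.0]
orientation: [[-0.069, -0.998, -0.0], [-0.998, 0.069, -0.0], [0.0, 0.0, -1.0]]
contact_force: [1.3, -0.4, -1.1]
grip_width: 17.2
finger_force: 40.0
-25.72800767877368
```

View pics/c11.png

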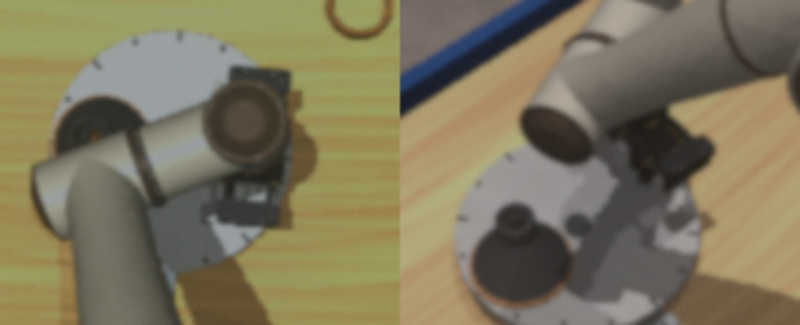

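The nest rides well, at (515,250) in the side half, and the disc is at rest at stop 2. Third click.

```bash
python3 -m pendant '[-0.25,7.5,0,0,0,0.0654,1, -0.25,7.5,0,0,0,0.0654,1, -0.25,7.5,0,0,0,0.0654,1, -0.25,7.5,0,0,0,0.0654,1]'; python3 -m pendant '[-0.25,7.5,0,0,0,0.0654,1, -0.25,7.5,0,0,0,0.0654,1, -0.25,7.5,0,0,0,0.0654,1, -0.25,7.5,0,0,0,0.0654,1]'; python3 -m pendant '[-0.25,7.5,0,0,0,0.0654,1, -0.25,7.5,0,0,0,0.0654,1, -0.25,7.5,0,0,0,0.0654,1, -0.25,7.5,0,0,0,0.0654,1, 0,0,0,0,0,0,1]'; python3 -m pendant '[0,0,0,0,0,0,1, 0,0,0,0,0,0,1, 0,0,0,0,0,0,1]'
```

```text
time_s: 65.53
ee_pos: [536.9, 59.5, 67.0]
orientation: [[-0.326, -0.945, 0.001], [-0.945, 0.326, -0.001], [0.0, -0.001, -1.0]]
contact_force: [3.0, -3.4, -4.1]
grip_width: 17.1
finger_force: 40.0
time_s: 66.03
ee_pos: [509.2, 72.9, 67.0]
orientation: [[-0.56, -0.828, -0.0], [-0.828, 0.56, -0.001], [0.001, -0.0, -1.0]]
contact_force: [1.1, -2.1, -1.7]
grip_width: 16.9
finger_force: 40.0
time_s: 66.65
ee_pos: [486.2, 93.1, 66.9]
orientation: [[-0.753, -0.658, -0.001], [-0.658, 0.753, -0.0], [0.001, 0.001, -1.0]]
contact_force: [-1.9, -0.6, 1.1]
grip_width: 17.2
finger_force: 40.0
time_s: 67.03
ee_pos: [486.5, 92.7, 66.9]
orientation: [[-0.754, -0.657, -0.001], [-0.657, 0.754, -0.001], [0.001, 0.0, -1.0]]
contact_force: [-3.2, -0.5, 2.7]
grip_width: 16.8
finger_force: 40.0
```

```bash
python3 -m pendant '[0,0,0,0,0,0,0.7, 0,0,0,0,0,0,0.5, 0,0,0,0,0,0,0.3, 0,0,0,0,0,0,0.2, 0,0,0,0,0,0,0]'; python3 -m pendant '[0,0,-50,0,0,0,0, 0,0,-60,0,0,0,0, 0,0,-40,0,0,0,0, 39,-45,0,0,0,0,0, 39,-45,0,0,0,0,0]'>/dev/null; python3 -m pendant '[39,-45,0,0,0,0,0, 39,-45,0,0,0,0,0, 39,-45,0,0,0,0,0, 0,0,0,0,0,0,0, 0,0,0,0,0,0,0]'; python3 - <<'E'
from h import *
c=cam('top');handle(c);padm(c)
b=cam('side')
t=np.radians(176-135);p=A+90*np.array([np.cos(t),np.sin(t)]);print('expected pad',p);circ(c,*p,72,50)
cv2.imwrite('pics/c12.png',cv2.resize(np.hstack([c['frame'][110:270,100:300,::-1],b['frame'][130:290,100:300,::-1]]),(800,320)))
E
```

```text
time_s: 67.65
ee_pos: [487.2, 93.2, 67.0]
orientation: [[-0.754, -0.657, 0.0], [-0.657, 0.754, 0.0], [-0.0, -0.0, -1.0]]
contact_force: [0.1, -0.1, -0.4]
grip_width: 58.4
finger_force: 0.0
time_s: 68.9
ee_pos: [487.7, -204.7, 216.7]
orientation: [[-0.754, -0.657, -0.0], [-0.657, 0.754, 0.0], [0.0, 0.001, -1.0]]
contact_force: [-0.5, 0.5, 0.2]
grip_width: 87.2
finger_force: 0.0
peg? [488.2  91.2] r 115.3 ang -138.5 17.0
peg? [646.  227.5] r 93.2 ang 39.9 830.0
expected pad [642.42386222 226.74531261]
dark [643.5 224.8 120.6] [643.2 225.2 119.  119.6] 993.5
```

View pics/c12.png

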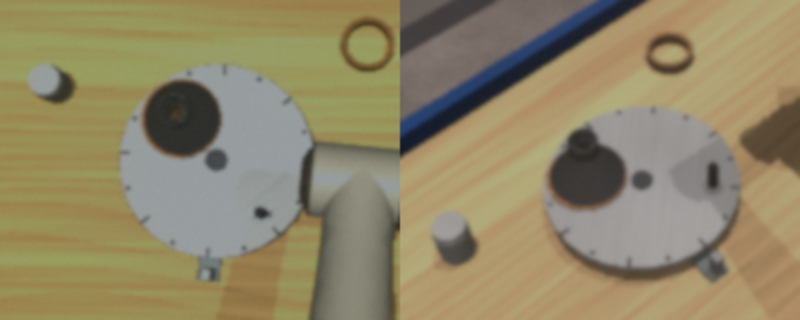

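The set is nested at (182,118), within about 2 mm of the pad centre. The handle is at -138.5°, which is the third stop, and the robot is clear. Handing in.

```bash
python3 -m pendant '[0,0,0,0,0,0,0, 0,0,0,0,0,0,0]' | head -1; python3 -c "
from station import robot
print(robot.job_done())"
```

```text
time_s: 69.25
the job is handed in; nothing more can be done
None
```

The job is handed in: shades 2, 3 and 4 (shade1 was absent) are nested within about 2 mm of the pad's centre, and the turret rests three clicks clockwise of home after 69 s; my first handle grip slipped, so I re-gripped, and at home I nudged the disc about 3.5° onto the post after shade2 was already on the pad.

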